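Post a strap clamp through the sprung flap of the returns box

TASK

Return the grey strap clamp from its orange rack to the blue returns box: lay it lengthwise on the metal shelf in front of the yellow flap and let go of it, because a hand around its middle cannot follow it through the slot. Then take it from behind and push it endways through the sprung flap, until it drops inside and the flap has snapped shut. Do not disturb the loose tools and mould inserts around the work.

Things in the scene. Friction and masses are not known exactly. Their poses are not given: they have to be found in the camera images.
- clamp_center (a point): Centre of the dark grey forged steel strap clamp, a bar 30 x 100 x 16 mm (its own x, y, z; y is its length, z up), about 0.25 to 0.45 kg. It starts lying flat in the orange rack, underside 6 mm above the table. Loose. Either end may go into the slot first.
- clamp: The same strap clamp; its origin is at the centre of its underside, 8 mm below clamp_center; same axes.
- rack: Fixed orange plastic rack 50 x 116 x 27 mm holding the clamp along the rack's y; origin on the table under its centre. A pocket at each end, with 8 mm cheeks 27 mm high at 2 mm clearance, hides the clamp's ends; between them a 44 mm gap (along y, centred) leaves the clamp's middle free for fingers on both sides, down to the table. Lift the clamp straight up.
- returns_box: Fixed blue steel returns box on a dark base plate 262 x 92 mm; origin on the table below the front of the hopper; +x = push-in direction, z up. In its frame (mm): slot above the shelf 44 wide, 44 high; its frame spans x -4 to 6, the lintel z 164 to 170. A bar on the shelf whose centre of mass is pushed past x = 6 tips over the edge and slides down into the hopper.
- shelf_center (a point): Middle of the top of the bare metal shelf in front of the slot (x = -62, z = 120 mm of returns_box, same axes). The shelf is 64 mm wide, from x = -130 to its drop-off edge at x = 6. Two black guide rails on it, 5 mm high, stand 39 mm apart (y = +-19.5) from x = -117 to -7 and flare outwards at the outer end.
- hopper_floor (a point): Middle of the floor of the closed hopper behind the slot (x = 64, z = 19 mm of returns_box, same axes); it falls from z = 31 at the back to 7 at the front. Inside, the hopper is 116 mm long in x and 60 mm wide in y; its clear roof has its top at z = 170 mm.
- mouth (a point): Point in the middle of the slot's outer face on top of the shelf (x = -4, y = 0, z = 120 mm of returns_box); axes as returns_box: +x goes into the box, z up.
- flap (a joint): Yellow sprung flap 50 x 43 mm hinged on a level axle at the top of the slot, just inside the frame (x = 6.5 mm, z = 161 mm of returns_box). 0 = hangs shut behind the slot; grows as it swings inwards, up to 1.45 rad. Its light spring closes it; at its lower edge it takes about 0.6 N to start opening and 1.5 N half open.
- screwdriver_center (a point): Screwdriver with green handle, 25 x 170 x 23 mm (x, y, z; length along its y), lying loose on the table, a bystander to leave alone; point at its middle.
- pliers_blue_center (a point): Blue-handled pliers, 52 x 200 x 12 mm (x, y, z; length along its y), lying loose on the table, a bystander to leave alone; point at its middle.
- insert_a_center (a point): Light grey steel mould insert, 34 x 62 x 18 mm (x, y, z; length along its y), lying loose on the table, a bystander to leave alone; point at its middle.
- insert_b_center (a point): Light grey steel mould insert, 34 x 62 x 20 mm (x, y, z; length along its y), lying loose on the table, a bystander to leave alone; point at its middle.
Things that resemble listed ones, but are neither listed nor needed, are in the scene too. What is shaped like the clamp but red is not meant.

How it is judged:
By the outcome, as a careful person would: the job done as asked, in the order asked, and still so for the second after the job is handed in, with the robot touching nothing.
It also fails if it takes over 46 s, if anything falls off the work surface, if the arm or the gripper's body presses on something with over 40 N, if the wrist force passes 120 N, or if a joint passes its speed limit or range.

ROBOT

A 6-joint arm with a two-finger parallel gripper is mounted at the origin on a cart in front of the work surface, level with it; the furniture and walls round the work are solid. World frame = base frame: x ahead of the robot, y to its left, z up, the work surface at z = 0. Lengths are in m, angles in degrees, forces in N, time in s.
With the tool pointing down it reaches from about 0.3 to 0.75 m from the base axis. Payload 8.5 kg.
Tool frame: the origin (TCP) lies on the centre line of the jaws, within the pads' length; the fingertips stand 22 mm ahead of it and the grasp point (between the pads) lies 3 mm ahead of it (env.tip_reach is the distance from the TCP to the fingertips, in m); y points along the fingers, z is the direction in which the jaws open and shut, and the axes are right-handed (so a half turn about y gives the same grasp; the last joint's range is limited). The gripper opens to 85 mm and grips with 20 to 120 N. Pads are 22 mm wide; open, the fingers measure 114 mm over their backs; the gripper's body (76 mm by 85 mm) begins 54 mm behind the grasp point. The pads swing forward as they close: fully open they stand 13 mm farther back than shut.
Start: joints at [-86.305, 21.807, 74.336, -0, 83.858, -12.336], TCP at [0.152, -0.529, 0.253] pointing down, gripper open.
Joint ranges: [-178.18, 178.18], [-50.72, 133.34], [12.68, 142.11], [-81.47, 261.47], [9.98, 163.14], [-165.26, 165.26]. Speed limits (degrees/s): [136.94, 136.94, 180, 180, 180, 180].

INTERFACE

Orientations are given as a 3x3 rotation matrix whose columns are the frame's x, y, z axes.
In Python, from rig import env, get_image gives the robot as it stands. The module is installed in compiled form; this text tells all that it offers.
- The arm moves only by the tool carry_out, never from a script. Its argument "targets" is a list that holds one entry, the list of rows, each a list of 7 numbers: the closure, from 0 (fully open) to 1 (shut), then the shift along the world's x, y, z in mm, then the turn, a rotation vector about the world's x, y, z in degrees. In form: [[[claw, dx, dy, dz, ax, ay, az], ...]]. A call has 1 to 20 rows; each row is the pose to reach, as a shift and turn from the pose commanded when the call began; what a row does not reach only later rows make up. A row lasts 1/12 s, in which the tool goes at most 41.7 mm and 7.16 degrees, less where a joint would pass 70% of its speed; a pose out of reach is approached as far as the arm can. A call with a gripper value outside its range is refused whole. The fingers move at their own pace and stop on an object; "squeeze" is the grip in N (left out, the last holds). Time passes only in rows, so rows that repeat a pose let the fingers close. It gives the time, the measured TCP pose, the force and the opening at its end, in the units of the state.
- env.observe(): the state, without advancing time (a new reading comes with each control period).
- get_image(name): name is "scene" or "top"; returns a dict with "img" (420x560x3 uint8, red, green, blue), "fx", "fy", "cx", "cy" (pixels), "rvec" (rotation vector, rad) and "tvec" (3), from world to camera coordinates, as OpenCV has them. Camera axes: x right, y down, z forward; pixel columns grow to the right and rows downward; lengths in m; the calibration is good to about 2 mm. A picture is of the moment at which its call begins. There is no depth.
- env.close_job(): hands the job in, once; it reports no verdict.
The state is a dict: "time_s": time; "q": joint angles; "qvel": joint speeds; "joint_efforts": joint torques, N m; "position": TCP position; "tool_rot": TCP orientation; "ft_force": force on the tool from outside, world axes, zero at the start; "wrist_torque": the same for the moment, N m; "grip_width": finger opening in m.
Only numpy, scipy, OpenCV 4.12 (cv2) and the standard library are available. Lean on these libraries where they do the work, as an engineer would, in place of code of your own. Each camera call takes 0.05 s, during which the arm holds its last target.

## Working session

There is one attempt and no reset: what is moved stays moved. The work goes in short steps, Python scripts to look and compute and a tool call to move; the robot and the scene stay as the last step left them, time stands still between calls to the robot, and variables do not carry over. Pictures are saved under pics/ and viewed, and the job is handed in when it is done.

Besides the shell and the picture viewer there is one more tool, called after ">>>" as name(argument=value, ...) on one line, values as JSON. carry_out: Moves the arm, as the interface text tells. Its arguments: {"type":"object","properties":{"targets":{"type":"array"},"squeeze":{"type":"number"}},"required":["targets"]}

```bash
mkdir -p pics
python3 - <<'E'
from rig import env,get_image
import cv2
s=env.observe()
for k,v in s.items(): print(k,v)
for n in ["scene","top"]:
    d=get_image(n); print(n,{k:d[k] for k in d if k!='img'})
    cv2.imwrite(f"pics/{n}0.png",d["img"][:,:,::-1])
E
```

```text
time_s 0.0
q [-8.63028225e+01  2.18410220e+01  7.43842235e+01  1.48709615e-03
  8.38584164e+01 -1.23364791e+01]
qvel [-0.04212449  0.0442445  -0.07406444 -0.08626754  0.00745401  0.03282825]
joint_efforts [-2.46934578e-03 -4.48472893e+01 -2.31277746e+01 -2.72595125e-04
  4.81253082e-03 -2.95598852e-05]
position [ 0.15189137 -0.52834232  0.25271458]
tool_rot [[-9.61100399e-01 -6.84045630e-05  2.76199236e-01]
 [-2.76199038e-01  1.45879908e-03 -9.61099351e-01]
 [-3.37175611e-04 -9.99998934e-01 -1.42094566e-03]]
ft_force [-0.33119422  0.11821003 -0.26389137]
wrist_torque [-0.0150324  -0.09435331  0.01427536]
grip_width 0.08541662733460434
scene {'fx': 539.5743018644552, 'fy': 539.5743018644552, 'cx': 284.6845395829131, 'cy': 211.6011032095815, 'rvec': array([ 0.91557845, -2.43620827,  1.11042985]), 'tvec': array([0.44197667, 0.31359138, 1.57506077])}
top {'fx': 536.4069619852528, 'fy': 536.4069619852528, 'cx': 279.56035813053944, 'cy': 211.16306773803294, 'rvec': array([ 2.16894795, -2.15365491,  0.11525185]), 'tvec': array([0.0303513 , 0.60040707, 1.41159902])}
```

View pics/scene0.png

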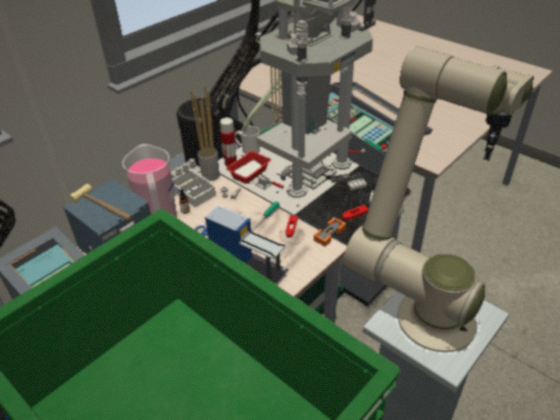

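View pics/top0.png

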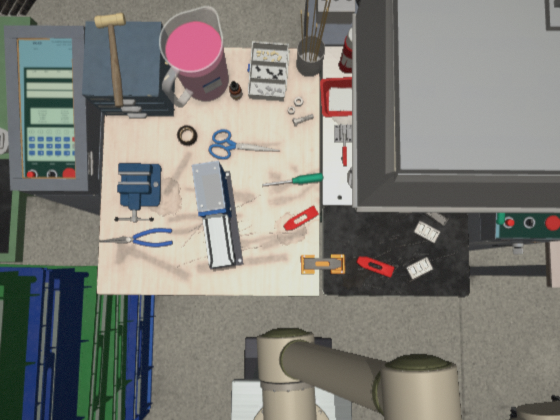

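```bash
cat > h.py <<'E'
from rig import env,get_image
import cv2,numpy as np
def cam(n):
    d=get_image(n); K=np.array([[d['fx'],0,d['cx']],[0,d['fy'],d['cy']],[0,0,1]])
    return d['img'],K,cv2.Rodrigues(d['rvec'])[0],np.array(d['tvec']).reshape(3)
def pix(c,P):
    _,K,R,t=c; q=(K@(R@np.atleast_2d(P).T+t[:,None])).T; return q[:,:2]/q[:,2:]
def ray(c,u,v,z):
    _,K,R,t=c; d=R.T@np.linalg.inv(K)@[u,v,1]; o=-R.T@t; return o+d*(z-o[2])/d[2]
def crop(c,x0,y0,x1,y1,k,f,lines=()):
    im=cv2.resize(c[0][y0:y1,x0:x1,::-1],None,fx=k,fy=k,interpolation=cv2.INTER_CUBIC)
    for P in lines:
        p=(pix(c,P)-[x0,y0]+.5)*k-.5
        cv2.polylines(im,[np.round(p*16).astype(np.int32)],False,(255,0,255),1,cv2.LINE_AA,4)
    cv2.imwrite(f,im)
E
python3 - <<'E'
from h import *
c=cam("top"); 
for p in [(0,0,0),(.5,0,0),(.5,.3,0)]: print(p,pix(c,p))
crop(c,290,170,450,290,5,"pics/t1.png"); crop(c,180,150,260,280,4.5,"pics/t2.png")
c=cam("scene"); crop(c,190,180,380,290,4.2,"pics/s1.png")
E
```

```text
(0, 0, 0) [[291.09383851 439.31747176]]
(0.5, 0, 0) [[291.99888475 249.0137023 ]]
(0.5, 0.3, 0) [[182.45263464 248.22953113]]
```

View pics/t1.png

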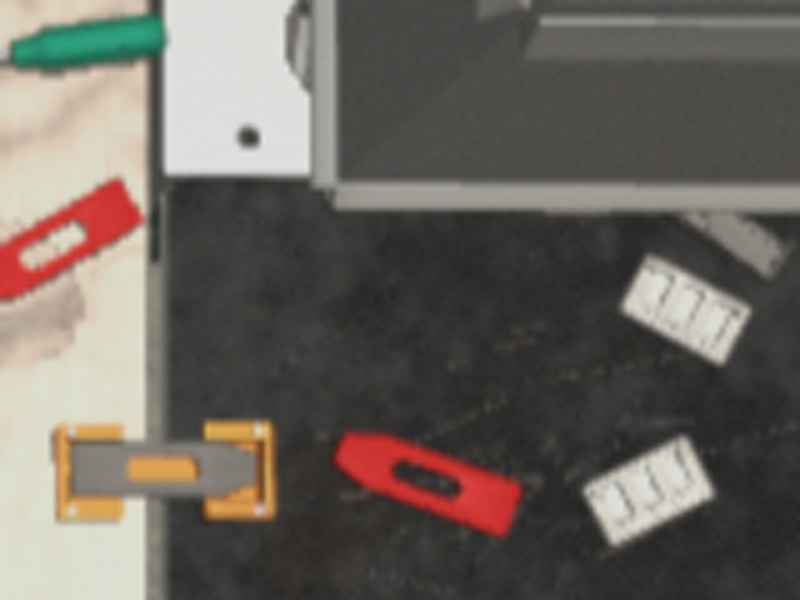

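View pics/t2.png

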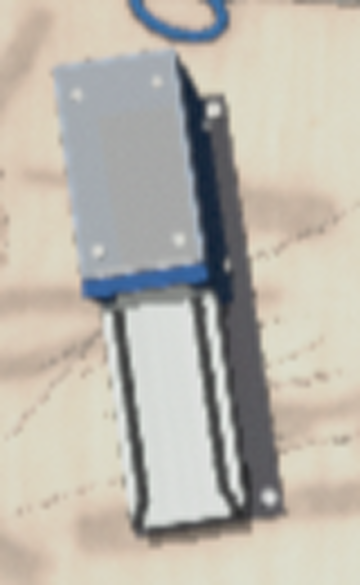

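View pics/s1.png

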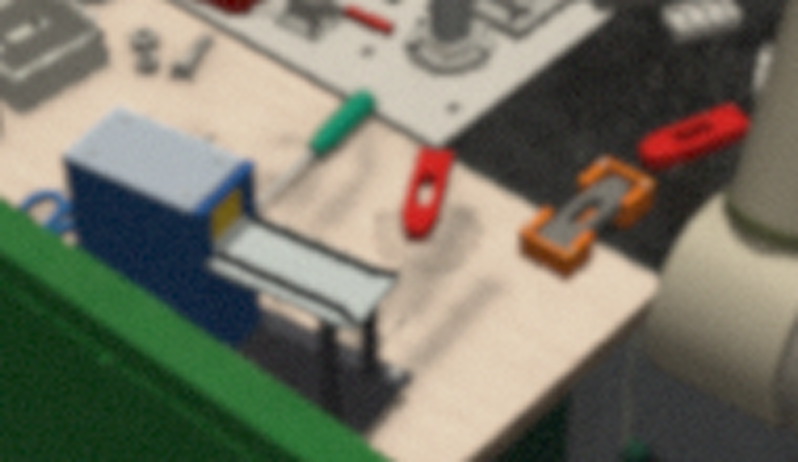

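```bash
cat > fit.py <<'E'
from h import *
from scipy.optimize import least_squares
def T(p,L): 
    L=np.atleast_2d(L); c,s=np.cos(p[2]),np.sin(p[2])
    return np.c_[p[0]+c*L[:,0]-s*L[:,1],p[1]+s*L[:,0]+c*L[:,1],L[:,2]]
def fit(c,L,uv,p0):
    r=least_squares(lambda p:(pix(c,T(p,L))-uv).ravel(),p0,loss='soft_l1'); return r.x,r.fun.reshape(-1,2)
E
python3 - <<'E'
from fit import *
print(env.tip_reach)
c=cam("top")
uv=np.array([[57,424],[272,421],[274,518],[55,519]])/5+[290,170]
L=np.array([[25,58,27],[25,-58,27],[-25,-58,27],[-25,58,27]])/1e3
pr,e=fit(c,L,uv,[.46,-.08,0]); print("rack",pr,np.degrees(pr[2]),e.round(2).tolist())
uv=np.array([[133,527],[245,512],[141,528],[112,310]])/4.5+[180,150]
L=np.array([[-130,32,120],[-130,-32,120]])/1e3
# shelf corners + hopper/lintel top front edge corners unknown y; use rail inner lines later
pb,e=fit(c,L,uv[:2],[.5,.2,.1]); print("box",pb,np.degrees(pb[2]),e.round(2).tolist())
def box(p):
    f=lambda *a:T(p,np.array(a)/1e3)
    o=[f([-130,32,120],[-130,-32,120],[6,-32,120],[6,32,120],[-130,32,120])]
    for s in (1,-1): o.append(f([-117,19.5*s,125],[-7,19.5*s,125]))
    o.append(f([-4,22,170],[-4,-22,170])); o.append(f([-4,30,170],[-4,-30,170],[122,-30,170],[122,30,170],[-4,30,170]))
    o.append(f([-131,46,0],[-131,-46,0],[131,-46,0]))
    return o
R=T(pr,np.array([[25,58,27],[25,-58,27],[-25,-58,27],[-25,58,27],[25,58,27]])/1e3)
C=T(pr,np.array([[15,50,22],[15,-50,22],[-15,-50,22],[-15,50,22],[15,50,22]])/1e3)
crop(c,180,150,260,280,4.5,"pics/t3.png",box(pb)); crop(c,290,210,370,290,7,"pics/t4.png",[R,C])
c=cam("scene"); crop(c,190,180,380,290,4.2,"pics/s3.png",box(pb)+[R,C])
E
```

```text
0.022
rack [ 0.45919503 -0.08238864  0.01350778] 0.7739387444273813 [[-0.28, 0.06], [-0.0, 0.38], [-0.04, -0.24], [0.32, -0.18]]
box [0.58139469 0.19538774 0.13961826] 7.999537045548714 [[-0.23, 0.03], [0.23, -0.03]]
```

View pics/t3.png

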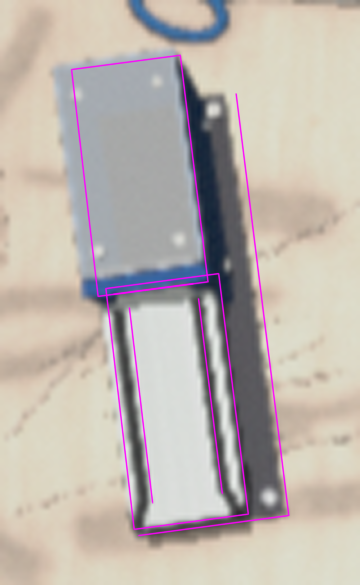

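View pics/t4.png

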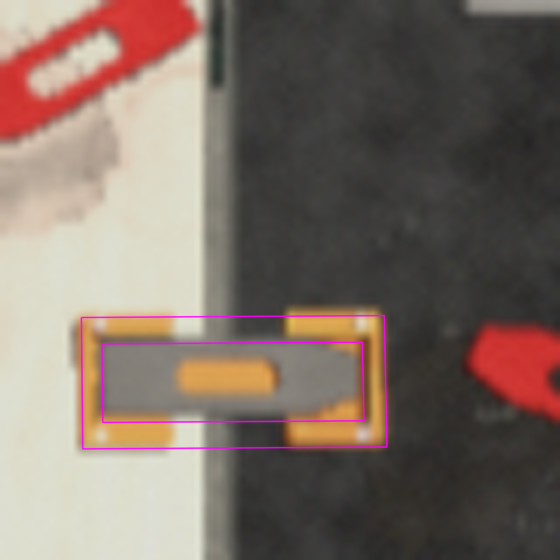

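View pics/s3.png

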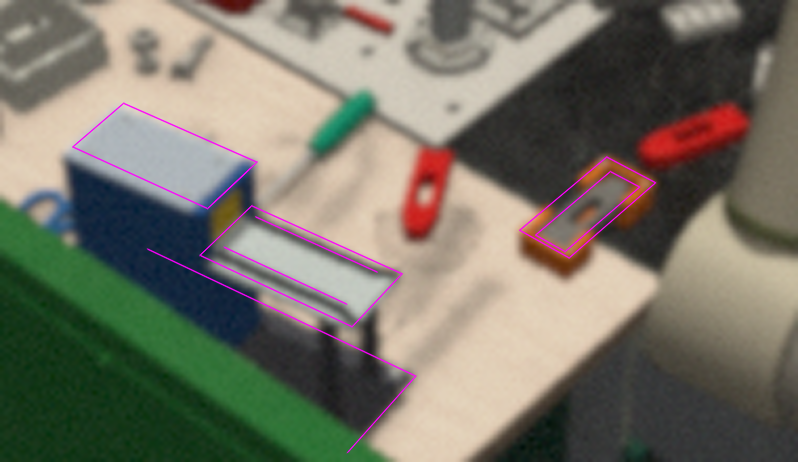

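Run:
```python
from h import *
c=cam("top")
print(-c[2].T@c[3])
crop(c,190,200,250,275,8,"pics/t5.png"); crop(c,295,245,355,285,12,"pics/t6.png")
c=cam("scene"); crop(c,235,200,355,280,6.5,"pics/s5.png");print(-c[2].T@c[3])
```

```text
[0.43885249 0.026333   1.46994446]
[-0.34361115  1.02052994  1.27080658]
```

View pics/t5.png

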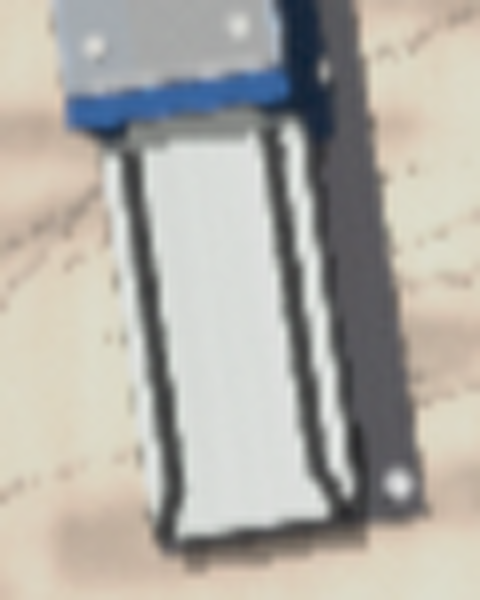

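View pics/t6.png

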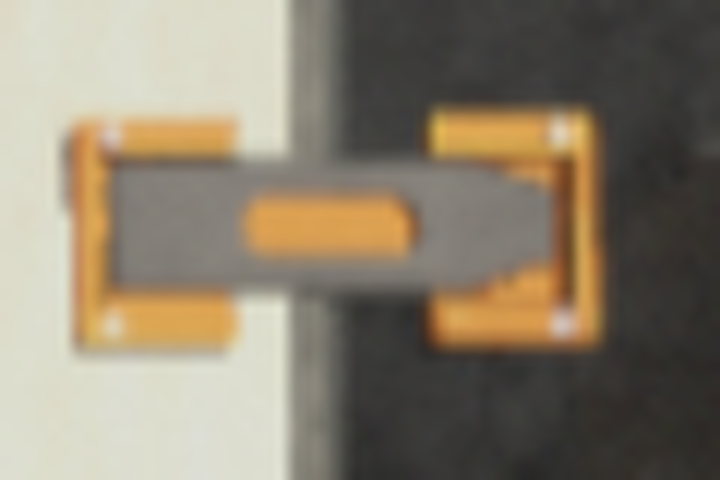

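View pics/s5.png

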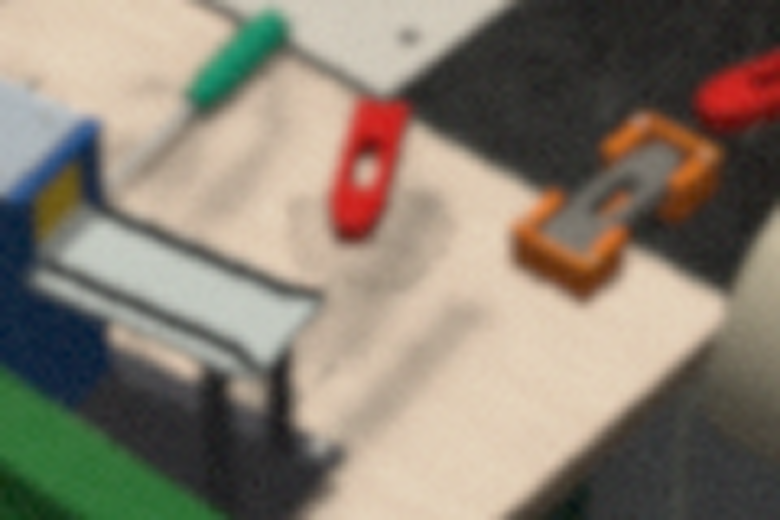

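```bash
cat > pose.py <<'E'
from fit import *
def full(p,k,x0,y0): return (np.array(p,float)+.5)/k-.5+[x0,y0]
def getposes(c):
    uv=full([[74,118],[597,108],[602,348],[78,348]],12,295,245)
    L=np.array([[25,58,27],[25,-58,27],[-25,-58,27],[-25,58,27]])/1e3
    pr,e1=fit(c,L,uv,[.46,-.08,0])
    obs=[]
    for p,s in (((144,150),1),((176,440),1),((263,150),-1),((305,440),-1)): obs.append((p,1,19.5*s,125 if s>0 else 125))
    for p in ((190,537),(345,518)): obs.append((p,0,-130,120))
    for p in ((75,127),(285,104)): obs.append((p,0,-4,170))
    for p in ((70,99),(280,73)): obs.append((p,0,6,170))
    def res(b):
        r=[]
        for p,ax,val,z in obs:
            w=ray(c,*full(p,8,190,200),z/1e3)
            d=w[:2]-b[:2]; cc,ss=np.cos(b[2]),np.sin(b[2])
            r.append(([cc*d[0]+ss*d[1],-ss*d[0]+cc*d[1]][ax])*1e3-val)
        return r
    s=least_squares(res,[.58,.2,.13],x_scale=[.01,.01,.05],loss='soft_l1')
    return pr,e1,s.x,np.array(res(s.x))
E
python3 - <<'E'
from pose import *
c=cam("top"); pr,e,pb,eb=getposes(c)
print(pr,np.degrees(pr[2]),e.round(2).tolist()); print(pb,np.degrees(pb[2]),eb.round(1))
def box(p):
    f=lambda *a:T(p,np.array(a)/1e3)
    o=[f([-130,32,120],[-130,-32,120],[6,-32,120],[6,32,120],[-130,32,120])]
    for s in (1,-1): o.append(f([-117,19.5*s,125],[-7,19.5*s,125]))
    o.append(f([6,30,170],[6,-30,170],[122,-30,170],[122,30,170],[6,30,170]))
    return o
R=T(pr,np.array([[25,58,27],[25,-58,27],[-25,-58,27],[-25,58,27],[25,58,27]])/1e3)
C=T(pr,np.array([[15,50,22],[15,-50,22],[-15,-50,22],[-15,50,22],[15,50,22]])/1e3)
crop(c,190,200,250,275,8,"pics/t7.png",box(pb)); crop(c,295,245,355,285,12,"pics/t8.png",[R,C])
c=cam("scene"); crop(c,235,200,355,280,6.5,"pics/s7.png",box(pb)+[R,C])
im=[cv2.imread(f"pics/{n}.png") for n in("t7","t8")]
cv2.imwrite("pics/m7.png",np.hstack([cv2.resize(im[0],(320,400)),cv2.resize(im[1],(480,400))]))
E
```

```text
[ 0.46012985 -0.08182011  0.01690883] 0.9688045623134717 [[0.17, 0.2], [-0.14, 0.62], [-0.13, -0.61], [0.1, -0.2]]
[0.58053253 0.19745927 0.13662106] 7.827810337468807 [-0.3  0.1  1.5 -0.9  0.3 -0.1  1.1 -0.2 -0.2 -0.6]
```

View pics/m7.png

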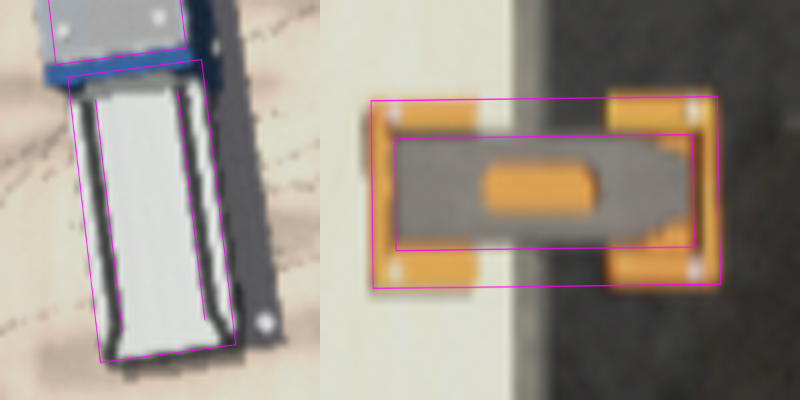

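View pics/s7.png

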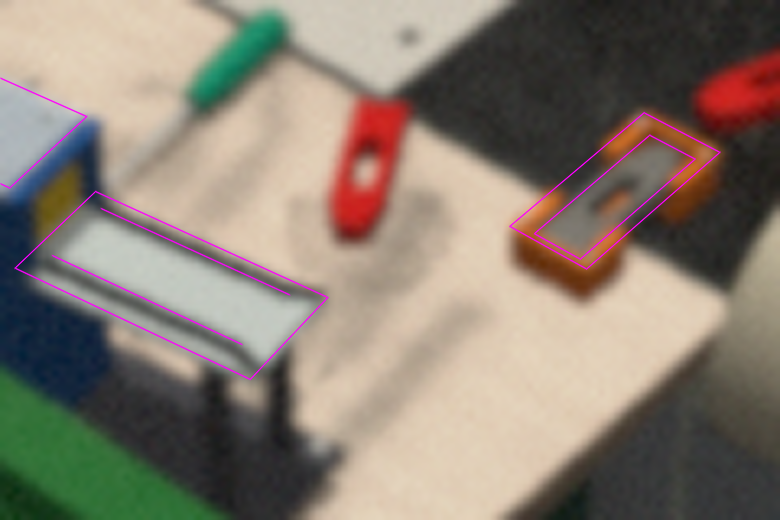

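The grey clamp is the grey bar in the orange rack at top pixel (322,264). The other bars of that shape, at (301,218) and (375,266), are red. The zoom crops confirm this, so I'll approach it.

>>> carry_out(targets=[[[0, 10, 14, -3, 0, 0, 3], [0, 35, 50, -11, 0, 0, 9], [0, 65, 95, -22, 0, 0, 16], [0, 95, 138, -32, 0, 0, 23], [0, 125, 182, -42, 0, 0, 30], [0, 155, 225, -52, 0, 0, 37], [0, 180, 262, -60, 0, 0, 44], [0, 205, 298, -68, 0, 0, 51], [0, 230, 334, -77, 0, 0, 57], [0, 255, 370, -85, 0, 0, 63], [0, 275, 400, -92, 0, 0, 68], [0, 292, 424, -98, 0, 0, 72], [0, 303, 440, -101, 0, 0, 74], [0, 308, 447, -103, 0, 0, 74.5], [0, 308, 447, -103, 0, 0, 74.5], [0, 308, 447, -103, 0, 0, 74.5]]])

```text
time_s: 1.83
position: [0.4603, -0.0803, 0.15]
tool_rot: [[0.013, -0.001, 1.0], [-1.0, 0.0, 0.013], [-0.0, -1.0, -0.001]]
ft_force: [0.4, -1.3, 0.0]
grip_width: 0.0855
```

Run:
```python
from pose import *
s=env.observe(); print(s['time_s'],s['position'],s['tool_rot'],s['q'],s['ft_force'])
c=cam("top"); crop(c,280,190,380,290,6,"pics/t9.png"); c=cam("scene"); crop(c,235,130,375,250,5.5,"pics/s9.png")
```

```text
1.8333 [ 0.46027252 -0.08027018  0.14999285] [[ 1.27563998e-02 -6.61166548e-04  9.99918415e-01]
 [-9.99918620e-01  1.57656374e-04  1.27565067e-02]
 [-1.66077688e-04 -9.99999769e-01 -6.59101614e-04]] [-2.44544076e+01  2.01062606e+01  9.64515198e+01 -8.33644073e-03
  6.34804429e+01 -2.51815937e+01] [ 0.43134086 -1.33030478  0.01984099]
```

View pics/s9.png

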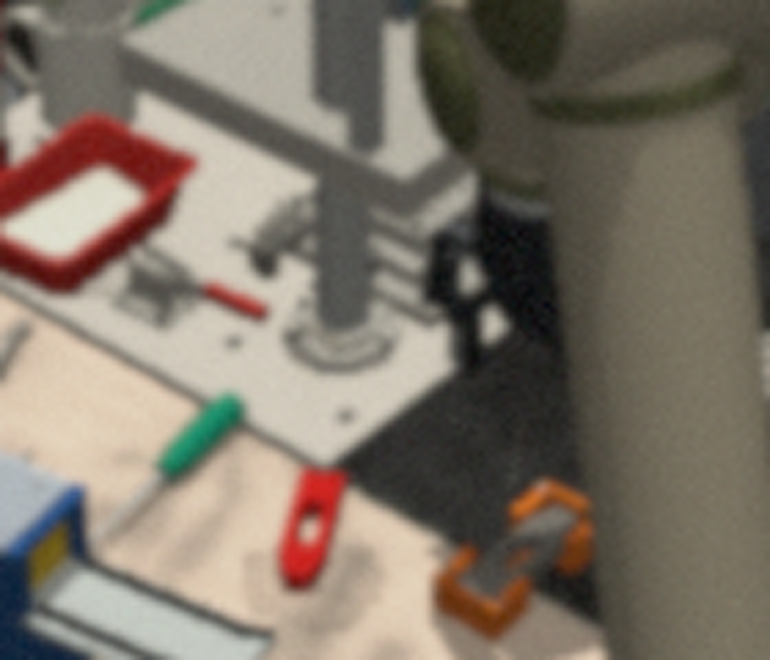

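>>> carry_out(targets=[[[0, 0, 0, -10, 0, 0, 0], [0, 0, 0, -30, 0, 0, 0], [0, 0, 0, -55, 0, 0, 0], [0, 0, 0, -80, 0, 0, 0], [0, 0, 0, -98, 0, 0, 0], [0, 0, 0, -108, 0, 0, 0], [0, 0, 0, -113, 0, 0, 0], [0, 0, 0, -113, 0, 0, 0], [0, 0, 0, -113, 0, 0, 0]]])

```text
time_s: 2.68
position: [0.46, -0.0825, 0.0379]
tool_rot: [[0.008, 0.001, 1.0], [-1.0, -0.0, 0.008], [0.0, -1.0, 0.001]]
ft_force: [-0.1, -0.3, -0.7]
grip_width: 0.0852
```

Run:
```python
from pose import *
s=env.observe(); print(s['time_s'],s['position'],s['ft_force'])
c=cam("top"); crop(c,280,220,380,290,7,"pics/t10.png"); c=cam("scene"); crop(c,285,160,375,250,6.5,"pics/s10.png")
```

```text
2.6833 [ 0.45995021 -0.0824518   0.03788653] [-0.05050396 -0.28315665 -0.7067971 ]
```

View pics/s10.png

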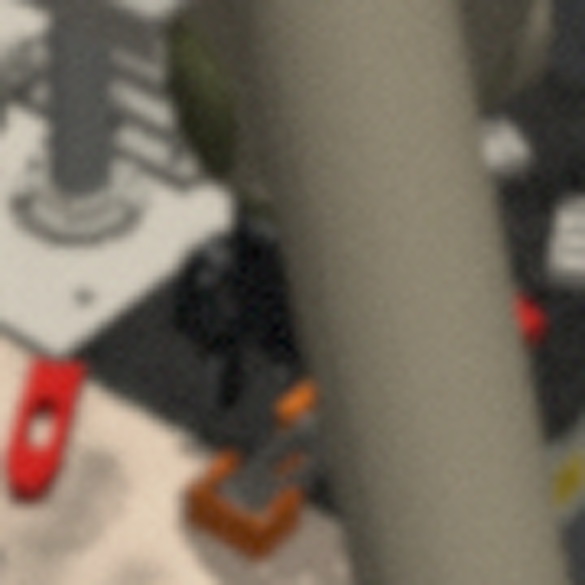

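View pics/t10.png

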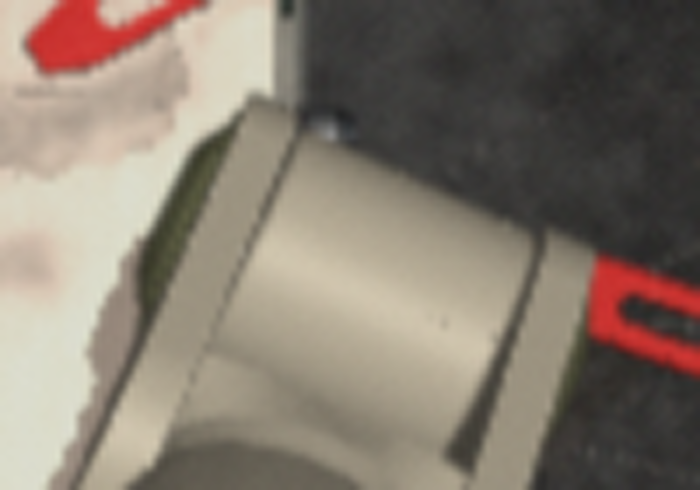

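Run:
```python
from pose import *
c=cam("scene")
for z in (.0,.01,.02,.03,.04): print(z,ray(c,285+228.5/6.5-.5,160+403/6.5-.5,z))
```

```text
0.0 [ 0.52622421 -0.11283607  0.        ]
0.01 [ 0.51937946 -0.1039176   0.01      ]
0.02 [ 0.51253471 -0.09499912  0.02      ]
0.03 [ 0.50568996 -0.08608064  0.03      ]
0.04 [ 0.49884521 -0.07716216  0.04      ]
```

>>> carry_out(targets=[[[0, 0, 0, -5, 0, 0, 0], [0.3, 0, 0, -5, 0, 0, 0], [0.6, 0, 0, -5, 0, 0, 0], [0.8, 0, 0, -5, 0, 0, 0], [0.8, 0, 0, -5, 0, 0, 0], [0.8, 0, 0, -5, 0, 0, 0], [0.8, 0, 0, -5, 0, 0, 0], [0.8, 0, 0, -5, 0, 0, 0], [0.8, 0, 0, -5, 0, 0, 0]]], squeeze=70)

```text
time_s: 3.58
position: [0.4602, -0.0817, 0.0328]
tool_rot: [[0.009, 0.001, 1.0], [-1.0, -0.0, 0.009], [0.0, -1.0, 0.001]]
ft_force: [-0.7, 0.9, 5.7]
grip_width: 0.0279
```

>>> carry_out(targets=[[[0.9, 0, 0, 0, 0, 0, 0], [0.9, 0, 0, 4, 0, 0, 0], [0.9, 0, 0, 12, 0, 0, 0], [0.9, 0, 0, 24, 0, 0, 0], [0.9, 0, 0, 45, 0, 0, 0], [0.9, 0, 0, 70, 0, 0, 0], [0.9, 0, 0, 100, 0, 0, 0], [0.9, 0, 0, 135, 0, 0, 0], [0.9, 0, 0, 165, 0, 0, 0], [0.9, 0, 0, 180, 0, 0, 0], [0.9, 0, 0, 180, 0, 0, 0], [0.9, 0, 0, 180, 0, 0, 0]]])

```text
time_s: 4.58
position: [0.4595, -0.0814, 0.2123]
tool_rot: [[0.009, 0.0, 1.0], [-1.0, -0.0, 0.009], [0.0, -1.0, 0.0]]
ft_force: [-0.7, 1.0, -3.2]
grip_width: 0.0278
```

Run:
```python
from pose import *
s=env.observe(); print(s['time_s'],s['position'],s['ft_force'],s['wrist_torque'],s['grip_width'])
c=cam("top"); crop(c,280,210,380,290,7,"pics/t11.png"); c=cam("scene"); crop(c,260,100,380,240,4.2,"pics/s11.png")
```

```text
4.5833 [ 0.45949484 -0.08139708  0.21232532] [-0.7280759   0.97740132 -3.21399796] [0.01186042 0.00902179 0.03852487] 0.027815580371433037
```

View pics/s11.png

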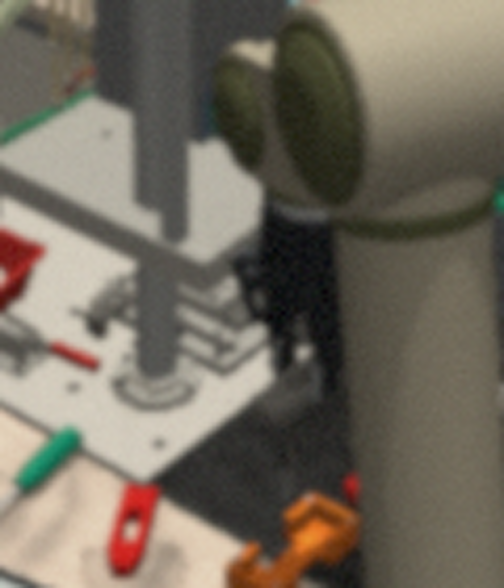

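>>> carry_out(targets=[[[0.9, 1, 5, 0, 0, 0, 2], [0.9, 4, 18, 0, 0, 0, 7], [0.9, 7, 36, 0, 0, 0, 13], [0.9, 11, 56, 0, 0, 0, 20], [0.9, 15, 76, 0, 0, 0, 27], [0.9, 19, 96, 0, 0, 0, 34], [0.9, 23, 116, 0, 0, 0, 41], [0.9, 27, 136, 0, 0, 0, 48], [0.9, 31, 156, 0, 0, 0, 55], [0.9, 35, 176, 0, 0, 0, 62], [0.9, 39, 196, 0, 0, 0, 69], [0.9, 43, 216, 0, 0, 0, 76], [0.9, 46, 236, 0, 0, 0, 83], [0.9, 49, 253, 0, 0, 0, 89], [0.9, 51, 264, 0, 0, 0, 94], [0.9, 51.5, 269, 0, 0, 0, 96.5], [0.9, 51.5, 269.5, 0, 0, 0, 97.2], [0.9, 51.5, 269.5, 0, 0, 0, 97.2], [0.9, 51.5, 269.5, 0, 0, 0, 97.2]]])

```text
time_s: 6.27
position: [0.5111, 0.1877, 0.2116]
tool_rot: [[0.991, -0.001, -0.134], [0.134, -0.0, 0.991], [-0.001, -1.0, -0.0]]
ft_force: [-0.5, -0.3, -3.1]
grip_width: 0.0277
```

Run:
```python
from pose import *
s=env.observe(); print(s['time_s'],s['position'],s['tool_rot'],s['ft_force'],s['grip_width'],s['q'])
c=cam("top"); crop(c,180,150,260,280,4.5,"pics/t12.png"); c=cam("scene"); crop(c,220,150,320,270,5,"pics/s12.png")
```

```text
6.2667 [0.5111228  0.18769614 0.21164358] [[ 9.91020914e-01 -1.43176768e-03 -1.33699286e-01]
 [ 1.33698983e-01 -3.05364600e-04  9.91021942e-01]
 [-1.45974022e-03 -9.99998928e-01 -1.11196821e-04]] [-0.46106376 -0.30354188 -3.09334878] 0.027694849905054227 [ 7.70499896e+00  2.32296428e+01  7.92755874e+01 -6.49154976e-03
  7.75784093e+01 -8.99770081e+01]
```

View pics/s12.png

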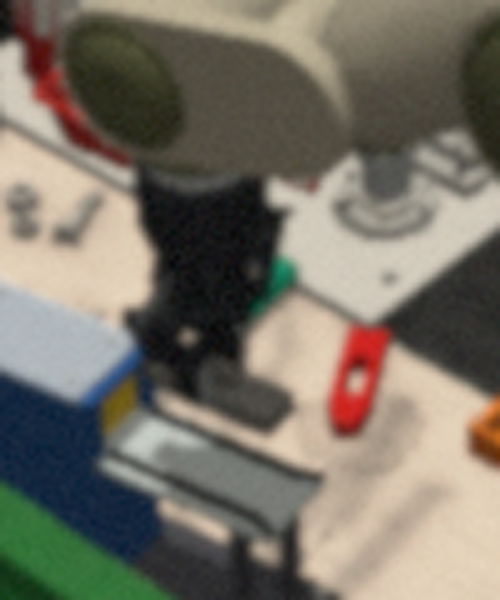

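View pics/t12.png

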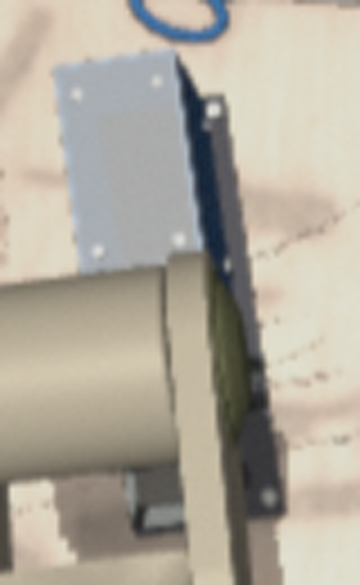

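>>> carry_out(targets=[[[0.9, 0, 0.5, -8, 0, 0, 0], [0.9, 0, 0.5, -25, 0, 0, 0], [0.9, 0, 0.5, -42, 0, 0, 0], [0.9, 0, 0.5, -52, 0, 0, 0], [0.9, 0, 0.5, -56, 0, 0, 0], [0.9, 0, 0.5, -56, 0, 0, 0], [0.9, 0, 0.5, -56, 0, 0, 0]]])

```text
time_s: 6.95
position: [0.5117, 0.1884, 0.1567]
tool_rot: [[0.991, 0.001, -0.134], [0.134, 0.0, 0.991], [0.001, -1.0, 0.0]]
ft_force: [-0.0, -1.1, -3.3]
grip_width: 0.0281
```

Run:
```python
from pose import *
s=env.observe(); print(s['time_s'],s['position'],s['ft_force'],s['grip_width'])
c=cam("top"); _,_,pb,_=np.array(0),0,[.58053,.19746,.13662],0
f=lambda *a:T(pb,np.array(a)/1e3)
x=-70;z=128+16
Lc=[f([x-50,15,z],[x-50,-15,z],[x+50,-15,z],[x+50,15,z],[x-50,15,z])]
c=cam("scene"); crop(c,225,205,295,265,10,"pics/s13.png",Lc)
crop(c,225,205,295,265,10,"pics/s13b.png")
```

```text
6.95 [0.51170362 0.18839308 0.15673468] [-0.00671297 -1.09019503 -3.28063848] 0.02805011437822533
```

View pics/s13.png

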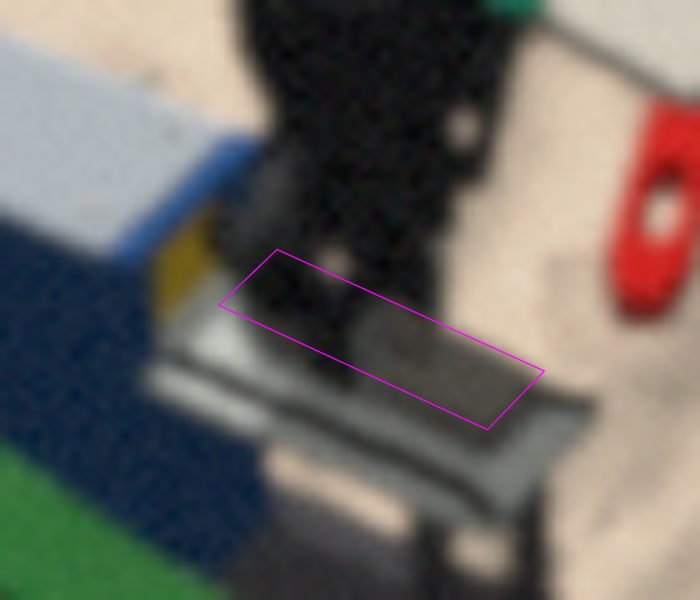

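View pics/s13b.png

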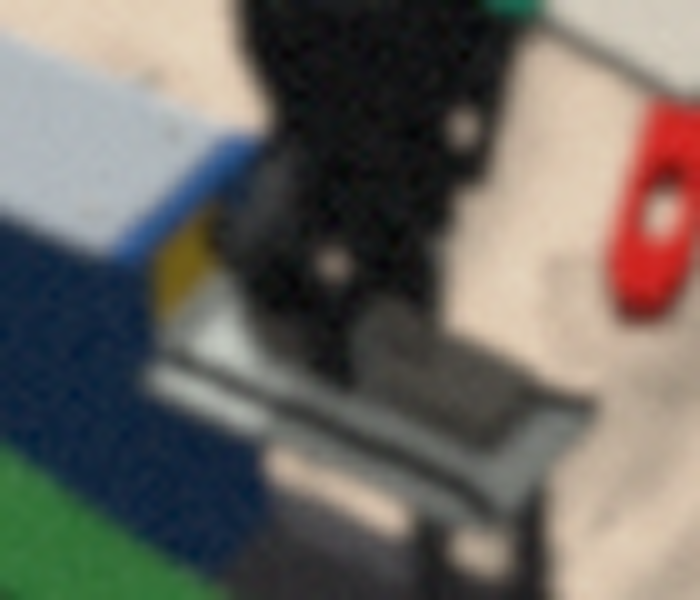

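>>> carry_out(targets=[[[0.9, 0, 0, -4, 0, 0, 0], [0.9, 0, 0, -7, 0, 0, 0], [0.9, 0, 0, -8.5, 0, 0, 0], [0.9, 0, 0, -9, 0, 0, 0], [0.9, 0, 0, -9, 0, 0, 0]]])

```text
time_s: 7.47
position: [0.5113, 0.1884, 0.1472]
tool_rot: [[0.991, -0.0, -0.135], [0.135, -0.0, 0.991], [-0.0, -1.0, -0.0]]
ft_force: [0.4, -0.5, -2.8]
grip_width: 0.0279
```

>>> carry_out(targets=[[[0.9, 0, 0, -0.5, 0, 0, 0], [0.9, 0, 0, -1, 0, 0, 0], [0.9, 0, 0, -1, 0, 0, 0]]])

```text
time_s: 7.72
position: [0.5115, 0.1884, 0.1469]
tool_rot: [[0.991, 0.001, -0.135], [0.135, 0.0, 0.991], [0.001, -1.0, -0.0]]
ft_force: [-2.9, -0.6, 2.5]
grip_width: 0.028
```

Run:
```python
from pose import *
c=cam("scene"); crop(c,225,205,295,265,10,"pics/s14.png")
```

```text
(no output)
```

View pics/s14.png

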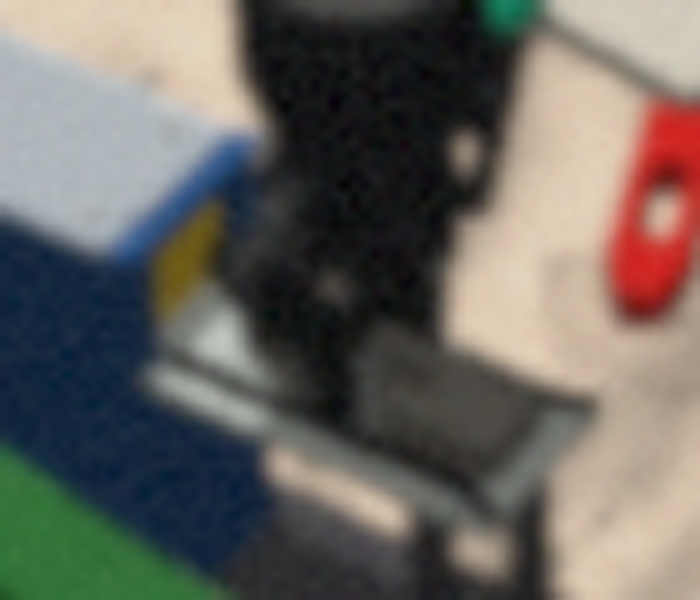

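>>> carry_out(targets=[[[0.6, 0, 0, 0, 0, 0, 0], [0.4, 0, 0, 0, 0, 0, 0], [0.4, 0, 0, 0, 0, 0, 0], [0.4, 0, 0, 0, 0, 0, 0], [0.4, 0, 0, 0, 0, 0, 0], [0.4, 0, 0, 5, 0, 0, 0], [0.4, 0, 0, 20, 0, 0, 0], [0.4, 0, 0, 45, 0, 0, 0], [0.4, 0, 0, 70, 0, 0, 0], [0.4, 0, 0, 80, 0, 0, 0], [0.4, -20, -2.5, 80, 0, 0, 0], [0.4, -55, -7, 80, 0, 0, 0], [0.4, -85, -11.5, 80, 0, 0, 0], [0.4, -100, -13.5, 80, 0, 0, 0], [1, -100, -13.5, 80, 0, 0, 0], [1, -100, -13.5, 80, 0, 0, 0]]])

```text
time_s: 9.1
position: [0.4116, 0.175, 0.2271]
tool_rot: [[0.991, 0.002, -0.135], [0.135, 0.0, 0.991], [0.002, -1.0, -0.0]]
ft_force: [0.4, -0.3, 0.4]
grip_width: 0.0283
```

Run:
```python
from pose import *
s=env.observe(); print(s['time_s'],s['position'],s['ft_force'],s['grip_width'],s['q'])
pb=[.58053,.19746,.13662]
f=lambda *a:T(pb,np.array(a)/1e3)
c=cam("scene"); crop(c,225,190,305,270,7,"pics/s15.png")
c=cam("top"); crop(c,190,200,250,275,8,"pics/t15.png")
```

```text
9.1 [0.41155442 0.17495754 0.22708661] [ 0.44716882 -0.34901445  0.36935489] 0.028342768739951184 [ 7.79843406e+00  1.28488811e+01  9.23128841e+01 -9.45454378e-04
  7.47415314e+01 -8.99341011e+01]
```

View pics/s15.png

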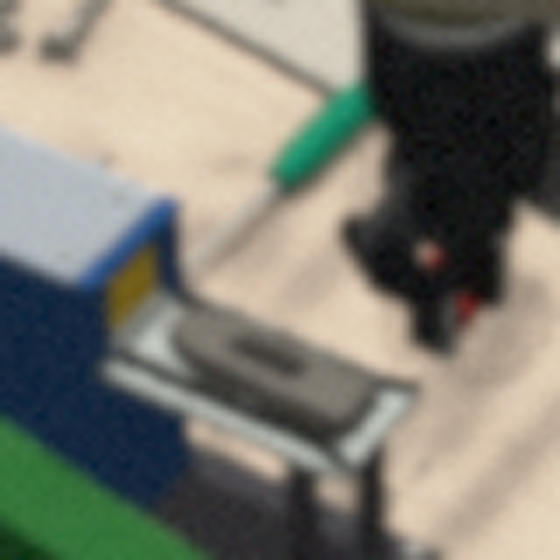

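View pics/t15.png

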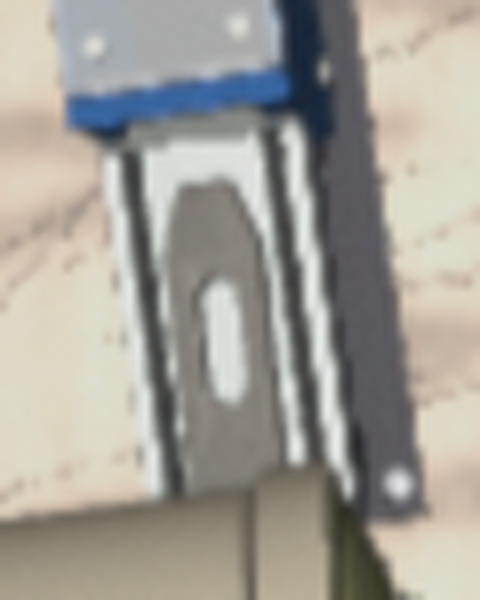

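>>> carry_out(targets=[[[1, 0, 0, -10, 0, 0, 0], [1, 0, 0, -35, 0, 0, 0], [1, 0, 0, -60, 0, 0, 0], [1, 0, 0, -74, 0, 0, 0], [1, 0, 0, -78, 0, 0, 0], [1, 0, 0, -78, 0, 0, 0], [1, 5, 0.7, -78, 0, 0, 0], [1, 15, 2, -78, 0, 0, 0], [1, 25, 3.4, -78, 0, 0, 0], [1, 30, 4.1, -78, 0, 0, 0], [1, 35, 4.8, -78, 0, 0, 0], [1, 40, 5.4, -78, 0, 0, 0], [1, 46, 6.2, -78, 0, 0, 0], [1, 52, 7, -78, 0, 0, 0], [1, 58, 7.9, -78, 0, 0, 0], [1, 64, 8.7, -78, 0, 0, 0], [1, 64, 8.7, -78, 0, 0, 0]]])

```text
time_s: 10.62
position: [0.4768, 0.1837, 0.1483]
tool_rot: [[0.991, 0.002, -0.134], [0.134, 0.0, 0.991], [0.002, -1.0, 0.0]]
ft_force: [0.5, -0.4, -0.2]
grip_width: 0.0
```

Run:
```python
from pose import *
s=env.observe(); print(s['time_s'],s['position'],s['ft_force'],s['grip_width'])
c=cam("scene"); crop(c,225,190,305,270,7,"pics/s16.png")
```

```text
10.6167 [0.47678971 0.18373654 0.14829996] [ 0.4889654  -0.44430114 -0.23036307] 3.202151668401434e-05
```

View pics/s16.png

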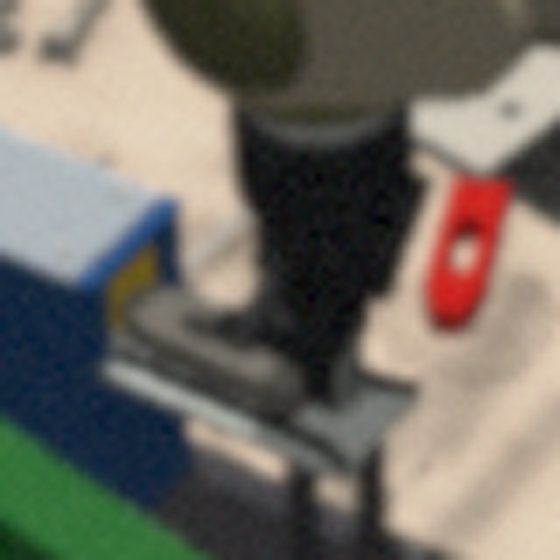

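>>> carry_out(targets=[[[1, 6, 0.8, 0, 0, 0, 0], [1, 12, 1.6, 0, 0, 0, 0], [1, 18, 2.4, 0, 0, 0, 0], [1, 24, 3.2, 0, 0, 0, 0], [1, 30, 4.1, 0, 0, 0, 0], [1, 36, 4.9, 0, 0, 0, 0], [1, 40, 5.4, 0, 0, 0, 0], [1, 40, 5.4, 0, 0, 0, 0]]])

```text
time_s: 11.33
position: [0.5165, 0.1891, 0.1483]
tool_rot: [[0.991, 0.001, -0.134], [0.134, 0.0, 0.991], [0.001, -1.0, 0.0]]
ft_force: [-0.8, -0.3, 0.1]
grip_width: 0.0002
```

Run:
```python
from pose import *
s=env.observe(); print(s['time_s'],s['position'],s['ft_force'],s['grip_width'])
c=cam("scene"); crop(c,225,190,305,270,7,"pics/s17.png")
```

```text
11.3333 [0.51648986 0.18908787 0.14825954] [-0.77719626 -0.34867575  0.0981434 ] 0.00024219309856963642
```

View pics/s17.png

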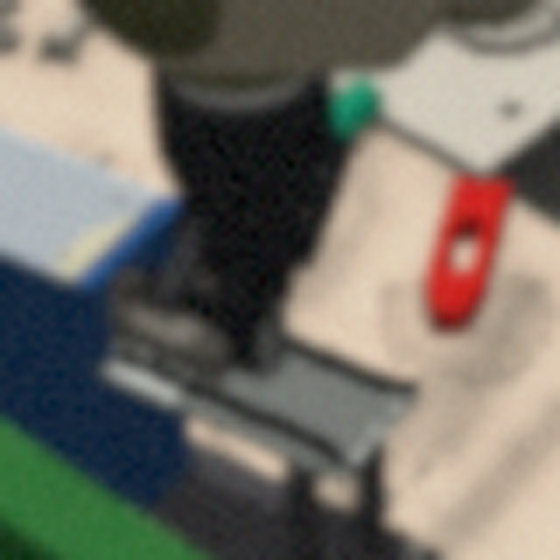

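>>> carry_out(targets=[[[1, 6, 0.8, 0, 0, 0, 0], [1, 12, 1.6, 0, 0, 0, 0], [1, 18, 2.4, 0, 0, 0, 0], [1, 24, 3.2, 0, 0, 0, 0], [1, 30, 4.1, 0, 0, 0, 0], [1, 35, 4.7, 0, 0, 0, 0], [1, 35, 4.7, 0, 0, 0, 0], [1, 35, 4.7, 0, 0, 0, 0]]])

```text
time_s: 12.05
position: [0.5512, 0.1937, 0.1482]
tool_rot: [[0.991, 0.002, -0.134], [0.134, 0.0, 0.991], [0.002, -1.0, 0.0]]
ft_force: [0.6, 1.0, -0.3]
grip_width: 0.0003
```

Run:
```python
from pose import *
s=env.observe(); print(s['time_s'],s['position'],s['ft_force'],s['grip_width'])
c=cam("scene"); crop(c,225,190,305,270,7,"pics/s18.png")
```

```text
12.05 [0.55122238 0.19373486 0.14819329] [ 0.61772028  1.00567061 -0.32655166] 0.00026816695935442594
```

View pics/s18.png

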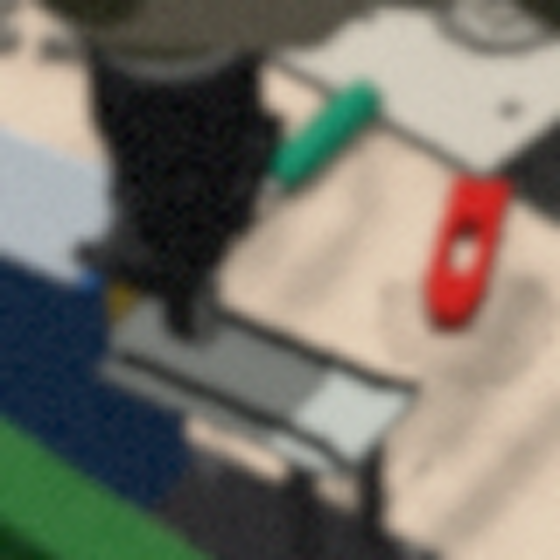

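Shelf pixels show no clamp and the yellow flap is back in the slot. I'll retract back and up, then check.

>>> carry_out(targets=[[[1, -10, -1.3, 0, 0, 0, 0], [1, -35, -4.7, 5, 0, 0, 0], [1, -65, -8.8, 20, 0, 0, 0], [1, -95, -12.8, 45, 0, 0, 0], [1, -120, -30, 75, 0, 0, 0], [1, -135, -60, 95, 0, 0, 0], [1, -140, -95, 110, 0, 0, 0], [1, -140, -130, 115, 0, 0, 0], [1, -140, -160, 115, 0, 0, 0], [1, -140, -180, 115, 0, 0, 0], [1, -140, -180, 115, 0, 0, 0], [1, -140, -180, 115, 0, 0, 0]]])

```text
time_s: 13.1
position: [0.4105, 0.0131, 0.2634]
tool_rot: [[0.991, 0.001, -0.132], [0.132, -0.0, 0.991], [0.001, -1.0, -0.0]]
ft_force: [-0.7, 0.1, 0.1]
grip_width: -0.0
```

Run:
```python
from pose import *
s=env.observe(); print(s['time_s'],s['position'],s['ft_force'],s['qvel'].round(2))
c=cam("scene"); crop(c,200,170,360,290,5,"pics/s19.png")
c=cam("top"); crop(c,95,90,455,300,2.2,"pics/t19.png"); crop(c,180,155,250,275,5,"pics/t19b.png")
```

```text
13.1 [0.41045112 0.01305347 0.26339389] [-0.7489995   0.13487531  0.06937388] [2.33 0.08 0.15 0.16 0.23 0.56]
```

View pics/s19.png

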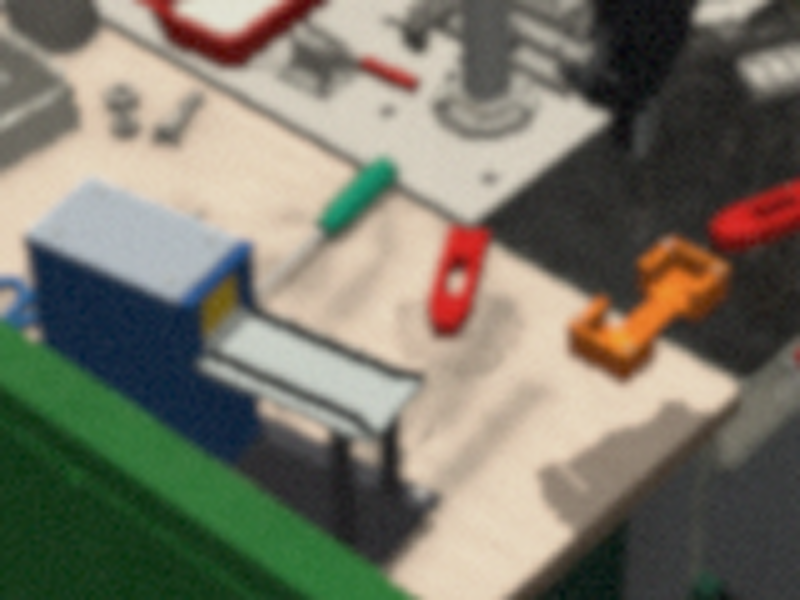

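View pics/t19.png

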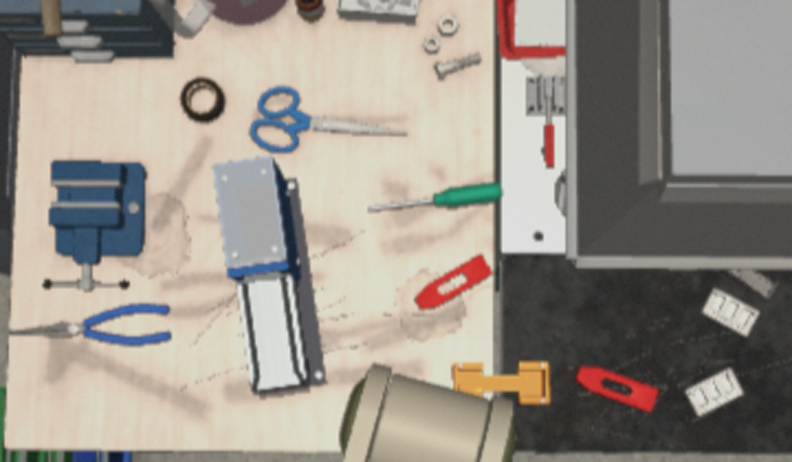

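View pics/t19b.png

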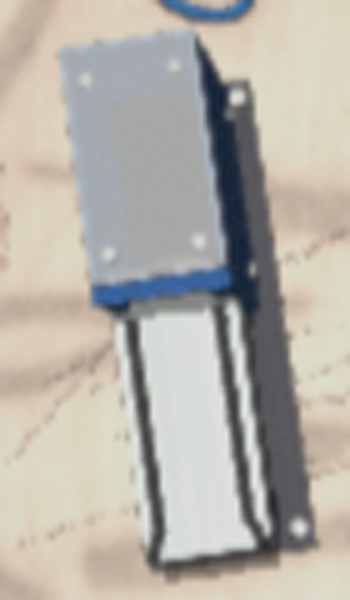

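>>> carry_out(targets=[[[1, 0, 0, 0, 0, 0, 0], [1, 0, 0, 0, 0, 0, 0], [1, 0, 0, 0, 0, 0, 0], [1, 0, 0, 0, 0, 0, 0]]])

```text
time_s: 13.53
position: [0.4104, 0.0141, 0.2633]
tool_rot: [[0.991, 0.0, -0.135], [0.135, -0.0, 0.991], [0.0, -1.0, -0.0]]
ft_force: [-0.2, -0.6, -0.3]
grip_width: 0.0
```

Run:
```python
from h import *
c=cam("top"); a=cv2.imread("pics/top0.png")[:,:,::-1]
d=np.abs(c[0].astype(int)-a).max(2)>60
n,l,st,ce=cv2.connectedComponentsWithStats(d.astype(np.uint8))
print([(s.tolist()) for s in st[1:] if s[4]>8])
print(env.observe()['time_s']); print(env.close_job())
```

```text
[[249, 255, 75, 112, 1916], [328, 259, 13, 11, 102], [322, 274, 6, 19, 74], [321, 295, 6, 16, 29], [241, 297, 61, 58, 734], [288, 296, 23, 5, 41], [303, 316, 4, 13, 16], [285, 337, 18, 3, 50], [242, 353, 43, 37, 399], [353, 354, 5, 5, 10], [363, 354, 90, 61, 1131], [280, 358, 4, 13, 21], [420, 374, 12, 34, 181], [289, 379, 10, 2, 14], [232, 381, 30, 39, 1060], [295, 382, 56, 38, 1095], [284, 391, 22, 29, 234], [527, 395, 33, 19, 188], [186, 396, 18, 9, 48], [207, 401, 18, 18, 61], [172, 404, 9, 16, 50], [312, 405, 4, 15, 50], [510, 407, 11, 13, 98], [423, 408, 4, 5, 14], [181, 414, 26, 6, 95]]
13.5833
the job is handed in; nothing more can be done
None
```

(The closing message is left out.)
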